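Tip the wrap carton into its box and flip the lid shut

ROBOT

A 6-joint arm with a two-finger parallel gripper is mounted at the origin on the work surface. World frame = base frame: x ahead of the robot, y to its left, z up, the work surface at z = 0. Lengths are in m, angles in rad, forces in N, time in s.
With the tool pointing down it reaches from about 0.3 to 0.875 m from the base axis. Payload 6.4 kg.
Tool frame: the origin (TCP) lies on the centre line of the jaws, within the pads' length; the fingertips stand 11 mm ahead of it and the grasp point (between the pads) lies 8 mm behind it (r.finger_overhang is the distance from the TCP to the fingertips, in m); z points along the fingers, y is the line along which they close (so a half turn about z gives the same grasp; the last joint's range is limited). The gripper opens to 88 mm and grips with 3 to 60 N. Pads are 18 mm wide; open, the fingers measure 123 mm over their backs; the gripper's body (75 mm by 187 mm) begins 45 mm behind the grasp point.
Start: joints at [1.12, 0.181, 1.607, -0, 1.354, -0.206], TCP at [0.139, 0.558, 0.25] pointing down, gripper open.
Joint ranges: [-2.99, 2.99], [-0.89, 2.07], [0.3, 2.58], [-1.14, 4.28], [0, 2.63], [-3.12, 3.12]. Speed limits (rad/s): [2.57, 2.57, 3.01, 3.14, 3.14, 3.14].

INTERFACE

Orientations are given as a unit quaternion [x, y, z, w].
In Python, from workcell import r gives the robot as it stands.
- The arm moves only by the tool apply_moves, never from a script. Its argument "increments" is a list of rows, each an object of numbers: "tx", "ty", "tz": the shift along the tool's x, y, z in cm; "rx", "ry", "rz": the turn, a rotation vector about the tool's x, y, z in degrees. A call has 1 to 20 rows; each row is the pose to reach, as a shift and turn from the pose commanded when the call began, along the tool's axes at that moment; what a row does not reach only later rows make up. A row lasts 1/8 s, in which the tool goes at most 62.5 mm and 10.7 degrees, less where a joint would pass 70% of its speed; a pose out of reach is approached as far as the arm can. A call with a gripper value outside its range is refused whole. "hand" is the opening in per cent of the stroke, from 0 (shut) to 100 (fully open), set as the call begins (left out, the last holds). The fingers move at their own pace and stop on an object; "squeeze" is the grip in N (left out, the last holds). Time passes only in rows, so rows that repeat a pose let the fingers close. It gives the time, the measured TCP pose, the force, the opening and the grip force at its end, in the units of the state.
- r.get_state(): the state, without advancing time (a new reading comes with each control period).
- r.grab_frame(name): name is "side" or "top" or "wrist"; returns a dict with "pixels" (384x512x3 uint8, blue, green, red), "depth" (384x512 float32, m along the optical axis (not along the pixel's ray), 0 where there is no reading), "K" (3x3 intrinsics, pixels), "rvec" (rotation vector, rad) and "tvec" (3), from world to camera coordinates, as OpenCV has them; the wrist camera has in their place "tool_from_camera" (4x4, takes a point from camera to tool coordinates, whose origin is the TCP and whose axes are the flange's). Camera axes: x right, y down, z forward; pixel columns grow to the right and rows downward; lengths in m; the calibration is good to about 2 mm. A picture is of the moment at which its call begins: read the wrist's pose just before it.
- r.job_done(): hands the job in; it is judged then, once.
The state is a dict: "time": time; "joints": joint angles; "joint_velocities": joint speeds; "joint_efforts": joint torques, N m; "ee_pos": TCP position; "ee_rot": TCP orientation; "force": force on the tool from outside, world axes, zero at the start; "ft_torque": the same for the moment, N m; "grip_width": opening from 0.0 (shut) to 1.0 (fully open); "gripper_force": force on a finger pad.
Only numpy, scipy, OpenCV 4.12 (cv2) and the standard library are available. Lean on these libraries where they do the work, as an engineer would, in place of code of your own. Each camera call takes 0.05 s, during which the arm holds its last target. There are 200 camera calls.

TASK

Put the food wrap away: push over the tall carton standing on end in the open steel box so that it lies flat along the bottom of the box, then flip the box's hinged lid over until it is fully shut. Do it all by pushing; do not lift the carton, and leave everything around the box standing where it is.

Things in the scene. Friction and masses are not known exactly. Their poses are not given: they have to be found in the camera images.
- bin: Long open steel box fixed to the table, 90 mm (its x) by 340 mm (its y) by 78 mm tall, walls and floor 5 mm thick. Origin: centre of its underside, on the table. z up; the hinged lid hangs on its long +x side, the side away from the robot (yaw within 0.36 rad of zero).
- lid (a joint): Hinge of the steel lid of the box, rad: 0 = fully shut, lying flat on the rim; 1.57 = upright; starts at 1.6 to 1.9, leaning back away from the robot; stop at 2.0. The hinge is stiff by friction: the lid stays where it is left, and its friction is about 0.13 N m, to which its weight (0.2 kg) adds or takes off up to 0.1 N m, so a push of 1 to 3 N near its free edge moves it.
- lid_hinge (a point): Middle of the lid's hinge line, on the box's +x rim 78.5 mm above the table; orientation is that of the lid. The hinge line runs along the box's y. The lid is a plate 340 mm by 90 mm by 6 mm: in its own frame it runs from this point 90 mm along -x and 6 mm up in z (z is its outer face, which faces away from the robot while it stands open).
- lid_handle (a point): Centre of the head of the lid's black knob (28 mm across, standing 43 mm off the lid's outer face; this point is 35 mm off it), half-way along the lid and 30 mm from its free edge.
- carton: Cardboard carton of food wrap, 56 by 56 by 220 mm, about 0.35 kg (0.25 to 0.5), standing on end on the floor of the box near the box's +y end (left as seen from the robot), 5 to 37 mm from that end wall. Origin: centre of its lower end; its z axis runs along its length, up at the start. There is room for it to lie along the box towards -y.
- carton_mid (a point): Centre of the carton, 110 mm from either end.
- carton_top (a point): Centre of the carton's upper end, 225 mm above the table at the start.
- cooker: Round steel rice cooker with a glass lid, fixed, 240 mm across and 197 mm tall, beside the box (on either side). Origin: centre of its underside. Leave alone.
- shaker: Bystander: small steel spice shaker, 42 mm across, 89 mm tall, standing in front of the steel box. Origin: centre of its underside. Leave alone.
- spatula: Bystander: spatula about 200 mm long lying in front of the steel box. Origin: middle of its length, on its underside. Leave alone.
- jar: Bystander: glass jar, 68 mm across, 100 mm tall, standing behind the cooker. Origin: centre of its underside. Leave alone.
- mug: Bystander: white mug, 76 mm across, 85 mm tall, standing behind the cooker. Origin: centre of its underside. Leave alone.
- spray: Bystander: blue can, 60 mm across, 190 mm tall, standing in front of the cooker, on its left as seen from the robot. Origin: centre of its underside. Leave alone.
Not all that is in view belongs to the job. Leave any green look-alike of the carton alone.

How it is judged:
On the way, in this order (a step that is already met when the one before it is completed fails the run):
1. the carton lies flat in the box (angle between carton's own z axis and vertical between 1.5 and 1.64 rad and z of carton_mid in the frame of bin between 0.02 and 0.045 m and x of carton_mid in the frame of bin between -0.02 and 0.02 m and y of carton_mid in the frame of bin between -0.065 and 0.065 m), for 0.2 s.
2. the lid is fully shut (value of joint lid below 0.06 rad), for 0.2 s.
At the end, for the whole second after the job is handed in: The carton lies at rest on the floor of the box (its length within 4 degrees of level, its centre within the box), and the lid is shut to within 0.06 rad (all of step 1 and value of joint lid below 0.06 rad and linear speed of carton below 0.02 m/s); the robot touches nothing.
It fails at once if the carton is lifted: its lower end rises more than tipping can raise it (over 65 mm) (height (world z) of carton above 0.065 m).
It fails at once if the carton is lifted: its centre rises clearly above its height when standing (height (world z) of carton_mid above 0.15 m).
It fails at once if a bystander is shifted by more than 30 mm (distance of any of shaker, spatula, jar, mug, spray from where it was at the start of the episode above 0.03 m).
It fails at once if a bystander is tipped over (angle between any of shaker, jar, mug, spray's own z axis and vertical above 0.5 rad).
It also fails if it takes over 43 s, if anything falls off the work surface, if the arm or the gripper's body presses on something with over 40 N, if the wrist force passes 120 N, or if a joint passes its speed limit or range.

## Working session

There is one attempt and no reset: what is moved stays moved. The work goes in short steps, Python scripts to look and compute and a tool call to move; the robot and the scene stay as the last step left them, time stands still between calls to the robot, and variables do not carry over. Pictures are saved under pics/ and viewed, at most 10 in all, crops included, and the job is handed in when it is done.

Besides the shell and the picture viewer there is one more tool, called after "Request:" as name(argument=value, ...), one argument or row to a line, values as JSON. apply_moves: Moves the arm, as the interface text tells. Its arguments: {"type":"object","properties":{"increments":{"type":"array","items":{"type":"object","properties":{"tx":{"type":"number"},"ty":{"type":"number"},"tz":{"type":"number"},"rx":{"type":"number"},"ry":{"type":"number"},"rz":{"type":"number"}}}},"hand":{"type":"number"},"squeeze":{"type":"number"}},"required":["increments"]}

```bash
mkdir -p pics; cat > h.py <<'E'
import numpy as np, cv2
from workcell import r
def cloud(f):
    d=f["depth"];K=f["K"];v,u=np.indices(d.shape)
    p=np.stack([(u-K[0,2])/K[0,0]*d,(v-K[1,2])/K[1,1]*d,d],-1)
    R=cv2.Rodrigues(np.array(f["rvec"],float))[0]
    w=(p-np.array(f["tvec"]).ravel())@R
    w[d==0]=np.nan
    return w
E
python3 - <<'E'
from h import *
s=r.get_state();print(s)
for n in("top","side"):
    f=r.grab_frame(n);cv2.imwrite(f"pics/{n}0.png",f["pixels"]);w=cloud(f)
    np.savez(f"{n}0.npz",w=w,p=f["pixels"])
    R=cv2.Rodrigues(np.array(f["rvec"],float))[0];print(n,-R.T@np.array(f["tvec"]).ravel())
print(r.finger_overhang)
E
```

```text
{'time': 0.0, 'joints': array([ 1.11972688e+00,  1.81528561e-01,  1.60799552e+00, -6.52411006e-06,
        1.35379914e+00, -2.06282818e-01]), 'joint_velocities': array([ 0.00260215,  0.00061242, -0.00092737, -0.00019273,  0.00052692,
        0.00180282]), 'joint_efforts': array([ 3.02693416e-04, -4.33866155e+01, -3.41850257e+01,  7.02046556e-02,
        3.87372833e-02, -1.34871425e-04]), 'ee_pos': array([0.13909717, 0.55739206, 0.24882318]), 'ee_rot': array([ 1.22087217e-01,  9.92518999e-01, -8.19991838e-04, -2.76290144e-04]), 'force': array([-0.32584802,  0.03655043, -0.38400222]), 'ft_torque': array([-0.00350674, -0.01007555,  0.04661607]), 'gripper_force': 0.0, 'grip_width': 0.9971963748934627}
top [ 0.34427881 -0.01907767  1.14324613]
side [ 0.60534332 -0.66443311  0.84565437]
0.011
```

View pics/top0.png

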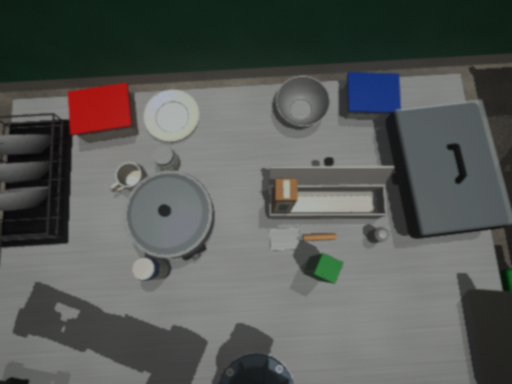

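View pics/side0.png

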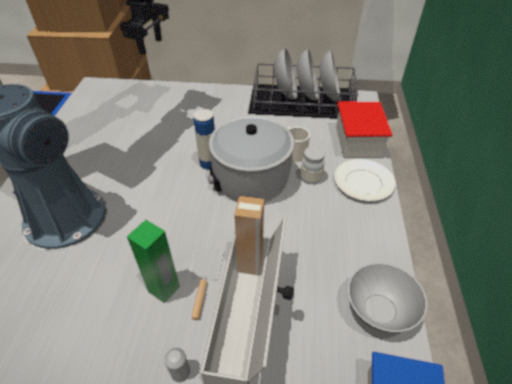

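The top view has the carton at about (286,195) and the box spanning columns 267–385 and rows 185–217. The lid stands up behind it at rows 167–185, with its knob at (329,161). The cooker is left of the box at (170,213), and the green look-alike is in front at (327,267). In the side view the carton top is at (250,205).

```bash
python3 - <<'E'
from h import *
def rect(P,n):
    q=cv2.minAreaRect((P[:,:2]*1000).astype(np.float32));print(n,len(P),"rect",np.round(q[0],1),np.round(q[1],1),round(q[2],1),"z",np.round(np.percentile(P[:,2],[2,50,98]),4))
    return q
for n in("top","side"):
    D=np.load(f"{n}0.npz");w=D["w"];x,y,z=w[...,0],w[...,1],w[...,2]
    reg=(x>.25)&(x<.62)&(y>-.3)&(y<.12)
    t=reg&(z>.215)&(z<.235)
    rect(w[t],n+" cartontop")
    rim=reg&(z>.072)&(z<.082)&(x>.3)
    m=cv2.morphologyEx(rim.astype(np.uint8),cv2.MORPH_CLOSE,np.ones((5,5)))
    k,l,st,c=cv2.connectedComponentsWithStats(rim.astype(np.uint8),connectivity=8)
    for i in range(1,k):
        if st[i,4]>25: rect(w[l==i],f"{n} rim px{st[i]}")
    # floor inside
    fl=reg&(z>.0)&(z<.012)&(x>.38)
    lid=reg&(z>.10)&(z<.205)&(x>.43)
    k,l,st,c=cv2.connectedComponentsWithStats(lid.astype(np.uint8))
    for i in range(1,k):
        if st[i,4]>40: 
            q=w[l==i]; rect(q,f"{n} lid px{st[i]}")
            c0=q.mean(0);U,S,V=np.linalg.svd(q-c0);print(" c",c0.round(4),"normal",V[2].round(3),"S",(S/np.sqrt(len(q))).round(4))
E
```

```text
top cartontop 1049 rect [ 437.2 -154. ] [290.8  75.2] 23.8 z [0.2175 0.2233 0.2294]
top rim px[269 184  81  32 208] 208 rect [ 534.5 -186.8] [230.8  91.6] 86.4 z [0.0742 0.0788 0.0816]
top rim px[304 184  43   4 107] 107 rect [ 574.  -238.4] [122.9   7.7] 87.1 z [0.0739 0.0794 0.0819]
top lid px[ 269  165   83   17 1166] 1166 rect [ 603.3 -187.8] [225.6  38.2] 86.9 z [0.1024 0.1398 0.1657]
 c [ 0.5992 -0.1898  0.1385] normal [-0.939  0.055  0.34 ] S [0.0648 0.0206 0.0019]
top lid px[199 183  15  58 606] 606 rect [509.1 103.7] [ 32.5 156.7] 89.9 z [0.1032 0.1545 0.1702]
 c [0.5044 0.1063 0.1533] normal [-0.046 -0.916  0.398] S [0.0378 0.0145 0.0073]
top lid px[273 184  23  25 180] 180 rect [526.1 -95.5] [77.1 37.9] 41.5 z [0.1021 0.1531 0.2004]
 c [ 0.5172 -0.1017  0.1505] normal [-0.821  0.571 -0.02 ] S [0.0313 0.0194 0.0103]
side cartontop 1250 rect [ 440.  -153.6] [292.7  75.4] 23.7 z [0.2165 0.2216 0.2278]
side rim px[221 179  56  12 149] 149 rect [512.  104.1] [ 31.2 154.5] 89.9 z [0.0723 0.077  0.0818]
side rim px[214 234  22  88 227] 227 rect [ 493.8 -185. ] [230.2   5.7] 86.5 
[... 187 characters left out ...]
.9 54.7] 86.3 z [0.0726 0.0771 0.0817]
side rim px[142 269  34  19  84] 84 rect [ 346.8 -215.3] [75.1 37.3] 18.0 z [0.0722 0.0766 0.0817]
side lid px[ 218  156   61   28 1241] 1241 rect [511.5 103.3] [ 33.3 161.1] 90.0 z [0.1015 0.1449 0.1674]
 c [0.5143 0.1036 0.1382] normal [-0.01   0.977 -0.213] S [0.0399 0.0201 0.0081]
side lid px[235 208  30  47 820] 820 rect [ 553.1 -123.6] [78.6 41.5] 38.8 z [0.1022 0.1561 0.2033]
 c [ 0.543  -0.1334  0.1552] normal [-0.252  0.968 -0.008] S [0.0304 0.0183 0.009 ]
side lid px[ 261  217   25  102 1022] 1022 rect [ 605.5 -186.7] [227.3  35.7] 86.8 z [0.1031 0.1422 0.1654]
 c [ 0.6019 -0.1994  0.1401] normal [-0.936  0.049  0.348] S [0.0639 0.0215 0.0033]
```

```bash
python3 - <<'E'
from h import *
for n in("top","side"):
    D=np.load(f"{n}0.npz");w=D["w"];x,y,z=w[...,0],w[...,1],w[...,2]
    t=(z>.215)&(z<.235)&(y>-.2)&(y<-.05)&(x>.47)&(x<.6)
    P=w[t];q=cv2.minAreaRect((P[:,:2]*1000).astype(np.float32));print(n,"top",len(P),q)
    lid=(z>.10)&(z<.18)&(x>.565)&(x<.65)&(y<-.04)&(y>-.44)
    k,l,st,c=cv2.connectedComponentsWithStats(lid.astype(np.uint8));i=1+np.argmax(st[1:,4]);P=w[l==i]
    yaw=-0.055
    for it in range(2):
        c0=P.mean(0);U,S,V=np.linalg.svd(P-c0);nn=V[2]*np.sign(-V[2][0])
        P=P[np.abs((P-c0)@nn)<.004]
    yaw=np.arctan2(nn[1]/nn[0],1)
    R=np.array([[np.cos(yaw),np.sin(yaw)],[-np.sin(yaw),np.cos(yaw)]])
    b=P[:,:2]@R.T
    print("lid n",nn.round(3),"c",c0.round(4),"yaw",yaw,"lid ang",np.pi/2+np.arcsin(nn[2]),"b y range",np.percentile(b[:,1],[.5,99.5]),"zmax",np.percentile(P[:,2],99.5))
    zz=.0785;pt=c0+np.array([nn[0],nn[1],0])*0; s=(zz-c0[2]); d=np.array([nn[0]*nn[2],nn[1]*nn[2],nn[2]**2-1]); pt=c0+d*(s/d[2]); print(" hinge pt",pt)
    rim=(z>.073)&(z<.083)&(x>.47)&(x<.62)&(y<-.04)&(y>-.44)
    rb=w[rim][:,:2]@R.T
    print(" rim b x",np.percentile(rb[:,0],[1,99]),"y",np.percentile(rb[:,1],[1,99]))
    g=(z>.05)&(x>.28)&(x<.46)&(y<-.03)&(y>-.45)
    k,l,st,c=cv2.connectedComponentsWithStats(g.astype(np.uint8))
    for i in range(1,k):
        if st[i,4]>30:
            p=w[l==i];print(" obj",p.min(0).round(3),p.max(0).round(3))
E
```

```text
top top 498 ((538.1954345703125, -109.77163696289062), (55.87519836425781, 54.800537109375), 86.0235595703125)
lid n [-0.938  0.056  0.342] c [ 0.5953 -0.2474  0.1371] yaw -0.05930820634704531 lid ang 1.9197485494984994 b y range [-0.37658496 -0.04092326] zmax 0.1666406821143915
 hinge pt [ 0.57404179 -0.24611043  0.0785    ]
 rim b x [0.49879805 0.59066666] y [-0.37818256 -0.03951972]
 obj [ 0.402 -0.403  0.05 ] [ 0.442 -0.364  0.094]
 obj [ 0.301 -0.234  0.05 ] [ 0.375 -0.16   0.226]
side top 601 ((540.9279174804688, -109.28697204589844), (58.89030838012695, 56.21402359008789), 85.93785095214844)
lid n [-0.928  0.057  0.368] c [ 0.5942 -0.2907  0.1341] yaw -0.06169458420744731 lid ang 1.947318841359568 b y range [-0.37612062 -0.04206301] zmax 0.16551272505911066
 hinge pt [ 0.57228323 -0.28932238  0.0785    ]
 rim b x [0.50180515 0.59281543] y [-0.37632974 -0.04014405]
 obj [ 0.303 -0.235  0.05 ] [ 0.378 -0.161  0.224]
 obj [ 0.404 -0.405  0.05 ] [ 0.445 -0.364  0.091]
```

The box is at about (0.532, -0.241) with yaw -0.06, and the lid is at 1.92 rad. The carton is at box y ≈ +0.13 with about a 5 mm gap to the end wall. The measured heights (0.223, 0.078) match the given sizes. First I'll move above the carton's +y side with the fingers shut.

Request:
apply_moves(
  hand=0,
  increments=[
    {"tz":-5},
    {"tx":-10,"ty":-9,"tz":-5,"rz":-5},
    {"tx":-53.8,"ty":-48.3,"tz":-5,"rz":-10.6},
    {"tx":-53.8,"ty":-48.3,"tz":-5,"rz":-10.6},
    {"tx":-53.8,"ty":-48.3,"tz":-5,"rz":-10.6},
    {"tx":-53.8,"ty":-48.3,"tz":-5,"rz":-10.6},
    {"tx":-53.8,"ty":-48.3,"tz":-5,"rz":-10.6},
    {"tx":-53.8,"ty":-48.3,"tz":-5,"rz":-10.6},
    {"tx":-53.8,"ty":-48.3,"tz":-5,"rz":-10.6},
    {"tx":-53.8,"ty":-48.3,"tz":-5,"rz":-10.6},
    {"tx":-53.8,"ty":-48.3,"tz":-5,"rz":-10.6},
    {"tx":-53.8,"ty":-48.3,"tz":-5,"rz":-10.6},
    {"tx":-53.8,"ty":-48.3,"tz":-5,"rz":-10.6},
    {"tx":-53.8,"ty":-48.3,"tz":-5,"rz":-10.6},
    {"tx":-53.8,"ty":-48.3,"tz":-5,"rz":-10.6},
    {"tx":-53.8,"ty":-48.3,"tz":-5,"rz":-10.6},
    {"tx":-53.8,"ty":-48.3,"tz":-5,"rz":-10.6},
    {"tx":-53.8,"ty":-48.3,"tz":-5,"rz":-10.6},
  ],
)

```text
validation failed for argument at $.in...
```

Request:
apply_moves(
  hand=0,
  increments=[
    {"tx":0,"ty":0,"tz":-5,"rx":0,"ry":0,"rz":0},
    {"tx":-10,"ty":-9,"tz":-5,"rx":0,"ry":0,"rz":-5},
  ],
)

```text
time: 0.35
ee_pos: [0.1743, 0.5089, 0.3036]
ee_rot: [0.076, 0.997, 0.003, 0.001]
force: [1.8, 0.2, 0.3]
grip_width: 0.798
gripper_force: 0.0
```

Request:
apply_moves(
  increments=[
    {"tx":-44.9,"ty":-48.8,"tz":0,"rx":0,"ry":0,"rz":-5.3},
    {"tx":-44.9,"ty":-48.8,"tz":0,"rx":0,"ry":0,"rz":-5.3},
    {"tx":-44.9,"ty":-48.8,"tz":0,"rx":0,"ry":0,"rz":-5.3},
    {"tx":-44.9,"ty":-48.8,"tz":0,"rx":0,"ry":0,"rz":-5.3},
    {"tx":-44.9,"ty":-48.8,"tz":0,"rx":0,"ry":0,"rz":-5.3},
    {"tx":-44.9,"ty":-48.8,"tz":0,"rx":0,"ry":0,"rz":-5.3},
    {"tx":-44.9,"ty":-48.8,"tz":0,"rx":0,"ry":0,"rz":-5.3},
    {"tx":-44.9,"ty":-48.8,"tz":0,"rx":0,"ry":0,"rz":-5.3},
    {"tx":-44.9,"ty":-48.8,"tz":0,"rx":0,"ry":0,"rz":-5.3},
    {"tx":-44.9,"ty":-48.8,"tz":0,"rx":0,"ry":0,"rz":-5.3},
    {"tx":-44.9,"ty":-48.8,"tz":0,"rx":0,"ry":0,"rz":-5.3},
    {"tx":-44.9,"ty":-48.8,"tz":0,"rx":0,"ry":0,"rz":-5.3},
    {"tx":-44.9,"ty":-48.8,"tz":0,"rx":0,"ry":0,"rz":-5.3},
    {"tx":-44.9,"ty":-48.8,"tz":0,"rx":0,"ry":0,"rz":-5.3},
  ],
)

```text
time: 2.1
ee_pos: [0.5406, -0.0451, 0.2997]
ee_rot: [0.032, 0.999, 0.0, -0.0]
force: [0.0, 0.1, -0.1]
grip_width: 0.008
gripper_force: 0.0
```

Request:
apply_moves(
  increments=[
    {"tx":0,"ty":0,"tz":5,"rx":0,"ry":0,"rz":0},
    {"tx":0,"ty":0,"tz":10,"rx":0,"ry":0,"rz":0},
    {"tx":0,"ty":-1,"tz":10,"rx":0,"ry":0,"rz":0},
    {"tx":0,"ty":-1.8,"tz":10,"rx":0,"ry":0,"rz":0},
    {"tx":0,"ty":-2.4,"tz":10,"rx":0,"ry":0,"rz":0},
    {"tx":0,"ty":-3,"tz":10,"rx":0,"ry":0,"rz":0},
    {"tx":0,"ty":-3.6,"tz":10,"rx":0,"ry":0,"rz":0},
    {"tx":0,"ty":-4.2,"tz":10,"rx":0,"ry":0,"rz":0},
    {"tx":0,"ty":-4.8,"tz":10,"rx":0,"ry":0,"rz":0},
    {"tx":0,"ty":-5.4,"tz":10,"rx":0,"ry":0,"rz":0},
    {"tx":0,"ty":-6,"tz":10,"rx":0,"ry":0,"rz":0},
    {"tx":0,"ty":-6.6,"tz":10,"rx":0,"ry":0,"rz":0},
    {"tx":0,"ty":-7.2,"tz":10,"rx":0,"ry":0,"rz":0},
    {"tx":0,"ty":-7.8,"tz":10,"rx":0,"ry":0,"rz":0},
    {"tx":0,"ty":-8.4,"tz":10,"rx":0,"ry":0,"rz":0},
    {"tx":0,"ty":-9,"tz":10,"rx":0,"ry":0,"rz":0},
    {"tx":0,"ty":-9,"tz":10,"rx":0,"ry":0,"rz":0},
    {"tx":0,"ty":-9,"tz":10,"rx":0,"ry":0,"rz":0},
  ],
)

```text
time: 4.35
ee_pos: [0.5353, -0.1361, 0.1997]
ee_rot: [0.033, 0.999, 0.0, -0.0]
force: [-0.2, -0.0, -0.3]
grip_width: 0.011
gripper_force: 0.0
```

```bash
python3 - <<'E'
from h import *
f=r.grab_frame("side");cv2.imwrite("pics/side1.png",f["pixels"])
w=cloud(f);hsv=cv2.cvtColor(f["pixels"],cv2.COLOR_BGR2HSV)
c,s=np.cos(-.06),np.sin(-.06)
bx=(w[...,0]-.532)*c+(w[...,1]+.241)*s;by=-(w[...,0]-.532)*s+(w[...,1]+.241)*c;z=w[...,2]
m=(abs(bx)<.04)&(abs(by)<.165)&(z>.02)&(z<.25)&(hsv[...,1]>60)
for q in(bx,by,z):print(np.percentile(q[m],[1,10,50,90,99]).round(4))
m2=m&(z>.045)&(z<.075)
print(m2.sum(),[np.percentile(q[m2],[1,50,99]).round(4) for q in(bx,by,z)])
print(r.get_state()["ee_pos"])
E
```

```text
[-0.0283 -0.0225  0.0012  0.0245  0.0282]
[-0.1188 -0.1089 -0.0291  0.07    0.0968]
[0.0251 0.0582 0.0613 0.0632 0.0645]
2505 [array([-0.0281,  0.0004,  0.0279]), array([-0.1185, -0.0267,  0.0969]), array([0.0483, 0.0614, 0.0646])]
[ 0.53528803 -0.13601582  0.1996702 ]
```

View pics/side1.png

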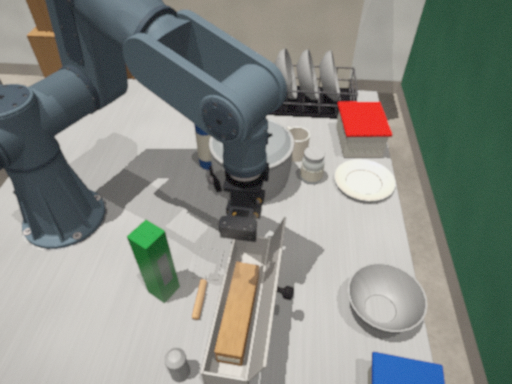

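The side view shows the carton lying flat in the box, with its ends near (243,265) and (228,355). Its top face is 61 mm up and its middle is near box y = -0.01. Next I'll open the fingers so they straddle the knob, and go behind the lid.

Request:
apply_moves(
  hand=100,
  increments=[
    {"tx":0,"ty":0,"tz":-4,"rx":0,"ry":0,"rz":0},
    {"tx":-5.9,"ty":-5.2,"tz":-4,"rx":0,"ry":0,"rz":0},
    {"tx":-11.9,"ty":-10.4,"tz":-4,"rx":0,"ry":0,"rz":0},
    {"tx":-11.9,"ty":-10.4,"tz":-4,"rx":0,"ry":0,"rz":0},
    {"tx":-11.9,"ty":-10.4,"tz":-4,"rx":0,"ry":0,"rz":0},
    {"tx":-11.9,"ty":-10.4,"tz":-4,"rx":0,"ry":0,"rz":0},
    {"tx":-11.9,"ty":-10.4,"tz":0,"rx":0,"ry":0,"rz":0},
    {"tx":-11.9,"ty":-10.4,"tz":4,"rx":0,"ry":0,"rz":0},
    {"tx":-11.9,"ty":-10.4,"tz":5.9,"rx":0,"ry":0,"rz":0},
    {"tx":-11.9,"ty":-10.4,"tz":5.9,"rx":0,"ry":0,"rz":0},
    {"tx":-11.9,"ty":-10.4,"tz":5.9,"rx":0,"ry":0,"rz":0},
  ],
)

```text
time: 5.78
ee_pos: [0.6483, -0.248, 0.1429]
ee_rot: [0.032, 0.999, -0.001, 0.001]
force: [0.5, -1.1, 0.3]
grip_width: 0.998
gripper_force: 0.0
```

```bash
python3 - <<'E'
from h import *
f=r.grab_frame("side");cv2.imwrite("pics/side2.png",f["pixels"][180:384,130:400])
# fingertip path while closing: bin-frame TCP x,z for lid angle th, tip corner on outer face at radius rho
h=.045;H=.0785;rho=.075
for th in np.arange(1.5,-.01,-.15):
    x=h-rho*np.cos(th)+.006*np.sin(th);z=H+rho*np.sin(th)+.006*np.cos(th)
    print(round(th,2),"TCP bin x %.4f z %.4f"%(x+.009,z+.011))
E
```

```text
1.5 TCP bin x 0.0547 z 0.1647
1.35 TCP bin x 0.0434 z 0.1640
1.2 TCP bin x 0.0324 z 0.1616
1.05 TCP bin x 0.0219 z 0.1575
0.9 TCP bin x 0.0121 z 0.1520
0.75 TCP bin x 0.0032 z 0.1450
0.6 TCP bin x -0.0045 z 0.1368
0.45 TCP bin x -0.0109 z 0.1275
0.3 TCP bin x -0.0159 z 0.1174
0.15 TCP bin x -0.0193 z 0.1066
0.0 TCP bin x -0.0210 z 0.0955
```

View pics/side2.png

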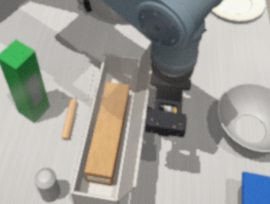

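The crop shows the gripper behind the lid with the knob between its fingers, at about (165,110). Now I'll sweep the lid over along its arc.

Request:
apply_moves(
  increments=[
    {"tx":1,"ty":0,"tz":-0.5,"rx":0,"ry":0,"rz":0},
    {"tx":2,"ty":0,"tz":-1,"rx":0,"ry":0,"rz":0},
    {"tx":3,"ty":0,"tz":-1.4,"rx":0,"ry":0,"rz":0},
    {"tx":4,"ty":0,"tz":-1.8,"rx":0,"ry":0,"rz":0},
    {"tx":5,"ty":0,"tz":-2.1,"rx":0,"ry":0,"rz":0},
    {"tx":6.1,"ty":0,"tz":-2.3,"rx":0,"ry":0,"rz":0},
    {"tx":7.3,"ty":0,"tz":-2.2,"rx":0,"ry":0,"rz":0},
    {"tx":8.4,"ty":0,"tz":-2,"rx":0,"ry":0,"rz":0},
    {"tx":9.5,"ty":0,"tz":-1.6,"rx":0,"ry":0,"rz":0},
    {"tx":10.4,"ty":0,"tz":-1,"rx":0,"ry":0,"rz":0},
    {"tx":11.3,"ty":0,"tz":-0.3,"rx":0,"ry":0,"rz":0},
    {"tx":12.1,"ty":0,"tz":0.5,"rx":0,"ry":0,"rz":0},
    {"tx":12.7,"ty":0,"tz":1.4,"rx":0,"ry":0,"rz":0},
    {"tx":13.2,"ty":0,"tz":2.4,"rx":0,"ry":0,"rz":0},
    {"tx":13.6,"ty":0,"tz":3.5,"rx":0,"ry":0,"rz":0},
    {"tx":13.7,"ty":0,"tz":4.2,"rx":0,"ry":0,"rz":0},
    {"tx":13.7,"ty":0,"tz":4.5,"rx":0,"ry":0,"rz":0},
    {"tx":13.7,"ty":0,"tz":4.6,"rx":0,"ry":0,"rz":0},
    {"tx":13.7,"ty":0,"tz":4.6,"rx":0,"ry":0,"rz":0},
  ],
)

```text
time: 8.2
ee_pos: [0.5099, -0.2384, 0.0959]
ee_rot: [0.032, 0.999, 0.0, -0.001]
force: [-8.0, 4.0, 14.1]
grip_width: 0.999
gripper_force: 7.0
```

```bash
python3 - <<'E'
from h import *
f=r.grab_frame("side");cv2.imwrite("pics/side3.png",f["pixels"][180:384,130:400])
print(r.get_state()["force"],r.get_state()["ee_pos"])
w=cloud(f);c,s=np.cos(-.06),np.sin(-.06)
bx=(w[...,0]-.532)*c+(w[...,1]+.241)*s;by=-(w[...,0]-.532)*s+(w[...,1]+.241)*c;z=w[...,2]
m=(abs(bx)<.04)&(by<-.08)&(by>-.16)
print(m.sum(),np.polyfit(bx[m],z[m],1),np.percentile(z[m],[5,50,95]))
E
```

```text
[-8.11527127  4.83297992 14.91055507] [ 0.50994283 -0.23838927  0.09587304]
2015 [-0.33214773  0.10079083] [0.08291141 0.08525424 0.19183308]
```

View pics/side3.png

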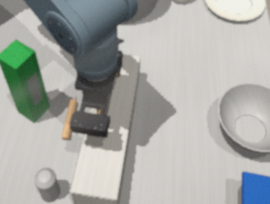

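The crop shows the lid lying flat over the box with the gripper pressing on it, at 14 N. I'll retreat straight up and check.

Request:
apply_moves(
  increments=[
    {"tx":0,"ty":0,"tz":-3,"rx":0,"ry":0,"rz":0},
    {"tx":0,"ty":0,"tz":-8,"rx":0,"ry":0,"rz":0},
    {"tx":0,"ty":0,"tz":-14,"rx":0,"ry":0,"rz":0},
    {"tx":0,"ty":0,"tz":-20,"rx":0,"ry":0,"rz":0},
    {"tx":0,"ty":0,"tz":-20,"rx":0,"ry":0,"rz":0},
    {"tx":0,"ty":0,"tz":-20,"rx":0,"ry":0,"rz":0},
    {"tx":0,"ty":0,"tz":-20,"rx":0,"ry":0,"rz":0},
  ],
)

```text
time: 9.12
ee_pos: [0.5098, -0.2381, 0.2924]
ee_rot: [0.033, 0.999, 0.001, -0.002]
force: [0.1, 0.2, -0.4]
grip_width: 0.997
gripper_force: 0.0
```

```bash
python3 - <<'E'
from h import *
f=r.grab_frame("side");cv2.imwrite("pics/side4.png",f["pixels"])
print(r.get_state()["force"],r.get_state()["ee_pos"])
w=cloud(f);c,s=np.cos(-.06),np.sin(-.06)
bx=(w[...,0]-.532)*c+(w[...,1]+.241)*s;by=-(w[...,0]-.532)*s+(w[...,1]+.241)*c;z=w[...,2]
m=(abs(bx)<.04)&(abs(by)<.16)&(z>.06)&(z<.11)&((abs(by)>.04)|(bx>.01))
print(m.sum(),np.polyfit(bx[m],z[m],1),np.percentile(z[m],[5,50,95]))
E
```

```text
[-0.89292912 -0.72962293 -0.52815545] [ 0.50986332 -0.2382169   0.29251988]
4284 [0.00163132 0.08503474] [0.08287266 0.08505655 0.0871947 ]
```

View pics/side4.png

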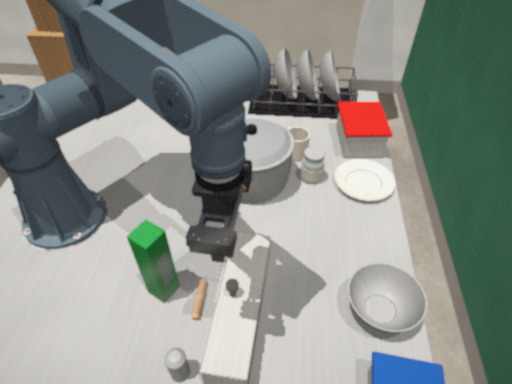

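The side view shows the lid flat with its knob up at (232,287). Its slope is 0.002 rad and its outer face is 85 mm up. The gripper is clear, and the shaker, spatula, jar and mug look unmoved; the arm hides the spray can in this view.

```bash
python3 -c "
from workcell import r
print(r.job_done())"
```

```text
the job is handed in; nothing more can be done
None
```

The carton lies flat in the box, the lid is shut (measured slope about 0.002 rad), and I handed the job in about 9 s into the 43 s limit; no verdict came back, and the spray can was hidden behind the arm in the last picture.

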